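Seat the 10.5 mm absorbance standard in the photometer

TASK

Three absorbance standards in the foam case look alike but are 8, 10.5 and 13 mm thick: find the 10.5 mm one by pinching them with the gripper, and push it gently down into the photometer's spring-clip holder, upright against the datum wall, until it is fully home. Then slide the compartment cover fully closed, and let go. Leave the other two standards in the case and do not disturb anything else; the optics are delicate, so never lean hard on the photometer.

Things in the scene. Friction and masses are not known exactly. Their poses are not given: they have to be found in the camera images.
- photometer: Photometer, 230 x 230 mm, fixed; delicate: keep pushes on it under 30 N. Origin: centre of its underside, axes along its sides. Flat deck 95 mm high; in its middle the open compartment, 130 mm (x) by 74 mm (y), floor at 20 mm. The console with keys (up to 120 mm high) is on the -y part of the deck; the sliding cover is parked on the +y part, between rails at x = +-75 mm, 10 mm above the deck.
- seat (a point): In the bronze holder in the compartment: where the rigid datum wall meets the flat seat, mid width (photometer x = -5.25 mm, y = 0, z = 35 mm; same axes). A standard stands here, one broad face on the datum wall (on its -x side), its edges between rigid side guides at y = -21 and +21 mm. Wall and guides end 26.5 mm above the seat. Fully home, its top is 2 mm below the deck.
- clip (a joint): Bent steel leaf spring on the +x side of the holder: how far (m) it is pushed from the datum wall. 0 at rest: bend 7 mm from the wall, 10 mm above the seat; from there it slopes away to 14 mm at 27 mm above the seat, so a standard lowered along the wall wedges it aside. With a standard of T mm it reads (T - 7)/1000. It presses with 1.5 N plus 0.3 N per mm; a standard slides down with 3 to 7 N.
- cover (a joint): Flat grey sliding cover of the compartment, 142 mm (x) by 78 mm (y), 5 mm thick, underside 96.5 mm above the bench; in m: 0 fully closed, 0.078 fully open (towards the photometer's +y). Starts within 8 mm of fully open, stays where it is left, takes about 3 N to slide. It strikes a standard that stands more than 3.5 mm above its home height.
- cover_rib (a point): Centre of the black upright grip rib on the middle of the cover: 60 mm long in the photometer's x, 12 mm thick in its y, 20 mm high, from 101.5 to 121.5 mm above the bench (this point is 111.5 mm above the bench). It moves with the cover.
- case: White case, 160 (x) by 250 mm (y), fixed; foam top 39 mm above the bench. Origin: centre of its underside. Its lid lies flat to +x. Three pockets along y hold three upright standards: aluminium frames with round dark glass, 40 mm wide (case y), 58 mm high, tops at 75 mm, 8, 10.5 or 13 mm thick (case x), 45 to 95 g. Their order varies; each stands up to 8 mm off its pocket's middle along y.
- pocket_a (a point): Middle of the floor of the first pocket (case x = -36, y = -68 mm), 17 mm above the bench; axes as the case. Each pocket is 58 mm long (case y), 16 mm wide (case x) and 22 mm deep, with upright rigid walls. The other things in the case lie behind, 70 mm towards +x, no higher than 60 mm above the bench.
- pocket_b (a point): The same for the middle pocket (case y = 0).
- pocket_c (a point): The same for the third pocket (case y = +68 mm).
- meter: White handheld meter, 30 x 100 x 20 mm, lying in the foam of the case behind the standards. To be left alone. Origin: centre of its underside.
- vial: Small clear vial with a white cap, 25 mm across, 42 mm high, in the foam behind the standards. To be left alone. Origin: centre of its underside.
- jar: Amber glass sample jar with a green cap, 72 mm across, 95 mm high. To be left alone. Origin: centre of its underside.
- cylinder: Glass measuring cylinder on a six-sided foot, 231 mm high. To be left alone. Origin: centre of its underside.
- beaker: Small glass beaker, 68 mm across, 90 mm high. To be left alone. Origin: centre of its underside.
- carton: Small white carton, 110 x 60 x 40 mm. To be left alone. Origin: centre of its underside.
- pipette: Grey and blue pipette lying on the bench, 275 mm long. To be left alone. Origin: on the bench, below its shaft.

How it is judged:
By the outcome, as a careful person would: the job done as asked, in the order asked, and still so for the second after the job is handed in, with the robot touching nothing.
It also fails if it takes over 72 s, if anything falls off the work surface, if the arm or the gripper's body presses on something with over 40 N, if the wrist force passes 120 N, or if a joint passes its speed limit or range.

ROBOT

A 7-joint arm with a two-finger parallel gripper is mounted at the origin on the work surface. World frame = base frame: x ahead of the robot, y to its left, z up, the work surface at z = 0. Lengths are in m, angles in rad, forces in N, time in s.
With the tool pointing down it reaches from about 0.425 to 0.925 m from the base axis. Payload 6.8 kg.
Tool frame: the origin (TCP) lies on the front face of the gripper's body, between the roots of the fingers; the fingertips stand 73 mm ahead of it and the grasp point (between the pads) lies 54 mm ahead of it; z points along the fingers, y is the line along which they close (so a half turn about z gives the same grasp; the last joint's range is limited). The gripper opens to 85 mm and grips with 20 to 120 N. Pads are 22 mm wide; open, the fingers measure 114 mm over their backs; the gripper's body (76 mm by 85 mm) begins 54 mm behind the grasp point. The pads swing forward as they close: fully open they stand 13 mm farther back than shut.
Start: joints at [1.12, 0.477, 0.022, 1.555, -0.011, 1.109, -0.083], TCP at [0.227, -0.636, 0.304] pointing down, gripper open.
Joint ranges: [-2.96, 2.96], [-0.34, 2.1], [-1.41, 1.46], [0.24, 2.44], [-1.37, 4.51], [0.17, 1.92], [-2.96, 2.96]. Speed limits (rad/s): [2.39, 2.39, 3.14, 3.14, 3.14, 3.14, 3.14].

INTERFACE

Orientations are given as [roll, pitch, yaw] about the fixed x, y, z axes, in that order (R = Rz(yaw) Ry(pitch) Rx(roll)).
In Python, from rig import sense, get_image, hand_in gives the robot as it stands.
- The arm moves only by the tool send_rows, never from a script. Its argument "plan" is text: rows parted by semicolons, each of 5 numbers parted by spaces: the shift along the world's x, y, z in mm, then the turn about the world's z in rad, then the opening, from -1 (shut) to 1 (fully open). In form: dx dy dz roll fingers; .... A call has 1 to 20 rows; each row shifts and turns the commanded pose from where the row before left it; what a row does not reach is not made up. A row lasts 1/8 s, in which the tool goes at most 62.5 mm and 10.7 degrees, less where a joint would pass 70% of its speed; a pose out of reach is approached as far as the arm can. A call with a gripper value outside its range is refused whole. The fingers move at their own pace and stop on an object; the grip force is fixed at half the most. Time passes only in rows, so rows that do not move let the fingers close. It gives the time, the measured TCP pose, the force, the opening and the grip force at its end, in the units of the state.
- sense(): the state, without advancing time (a new reading comes with each control period).
- get_image(name): name is "side" or "top"; returns a dict with "color" (420x560x3 uint8, blue, green, red), "range_z" (420x560 float32, m along the optical axis (not along the pixel's ray), 0 where there is no reading), "fx", "fy", "cx", "cy" (pixels), "rvec" (rotation vector, rad) and "tvec" (3), from world to camera coordinates, as OpenCV has them. Camera axes: x right, y down, z forward; pixel columns grow to the right and rows downward; lengths in m; the calibration is good to about 2 mm. A picture is of the moment at which its call begins.
- hand_in(): hands the job in; it is judged then, once.
The state is a dict: "t": time; "joints": joint angles; "joint_velocities": joint speeds; "joint_torque": joint torques, N m; "position": TCP position; "orientation": TCP orientation; "contact_force": force on the tool from outside, world axes, zero at the start; "moment": the same for the moment, N m; "gripper_width": finger opening in m; "gripper_force": force on a finger pad.
Only numpy, scipy, OpenCV 4.12 (cv2) and the standard library are available. Lean on these libraries where they do the work, as an engineer would, in place of code of your own. Each camera call takes 0.05 s, during which the arm holds its last target. There are 200 camera calls.

## Working session

There is one attempt and no reset: what is moved stays moved. The work goes in short steps, Python scripts to look and compute and a tool call to move; the robot and the scene stay as the last step left them, time stands still between calls to the robot, and variables do not carry over. Pictures are saved under pics/ and viewed, at most 10 in all, crops included, and the job is handed in when it is done.

Besides the shell and the picture viewer there is one more tool, called after "Emit:" in YAML: its name, and indented under it one key for each argument. send_rows: Moves the arm, as the interface text tells. Its arguments: {"type":"object","properties":{"plan":{"type":"string"}},"required":["plan"]}

```bash
mkdir -p pics; cat > h.py <<'E'
import numpy as np,cv2
from rig import sense,get_image,hand_in
def cloud(d):
    z=d["range_z"];v,u=np.indices(z.shape)
    P=np.stack([(u-d["cx"])/d["fx"]*z,(v-d["cy"])/d["fy"]*z,z],-1)
    R=cv2.Rodrigues(np.array(d["rvec"],float))[0]
    W=(P-np.array(d["tvec"]).ravel())@R
    W[z==0]=np.nan
    return W
E
python3 - <<'E'
from h import *
print(sense())
for n in("top","side"):
    d=get_image(n);cv2.imwrite(f"pics/{n}0.png",d["color"]);W=cloud(d);np.save(n+"0.npy",W)
    R=cv2.Rodrigues(np.array(d["rvec"],float))[0];print(n,-R.T@np.array(d["tvec"]).ravel(),R[2],d["fx"])
E
```

```text
{'t': 0.0, 'joints': array([ 1.1198884 ,  0.47779355,  0.02231656,  1.55644232, -0.01147724,
        1.10926766, -0.08313353]), 'joint_velocities': array([ 0.00173866, -0.00118779, -0.0021507 ,  0.00088675, -0.00207908,
       -0.00092358,  0.00073622]), 'joint_torque': array([-9.75151215e-05, -5.96452260e+01,  1.60803851e+00, -2.81192189e+01,
        1.25045894e-02,  9.47043911e-03,  2.38773123e-05]), 'position': array([ 0.22674326, -0.63530116,  0.30293339]), 'orientation': array([-3.13981539e+00,  1.41786917e-04,  3.42826958e-01]), 'contact_force': array([-0.01193561,  1.09172053, -0.08544975]), 'moment': array([ 0.03308397, -0.02828633, -0.02554872]), 'gripper_force': 0.0, 'gripper_width': 0.08528609263609714}
top [ 0.37329718 -0.01939767  1.21367783] [ 0.11349916  0.00811497 -0.99350495] 403.5333142363282
side [0.36251603 1.21557939 0.864059  ] [ 0.08433955 -0.84794959 -0.52332432] 410.64726395472803
```

View pics/top0.png

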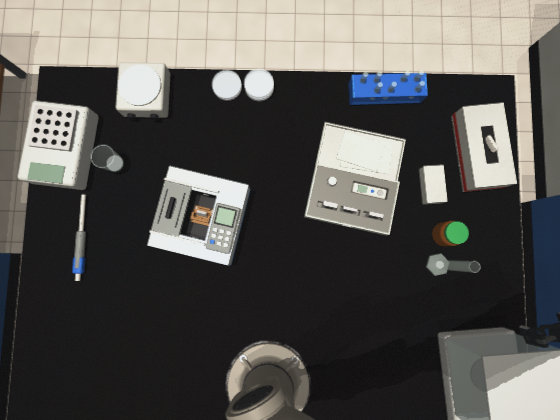

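View pics/side0.png

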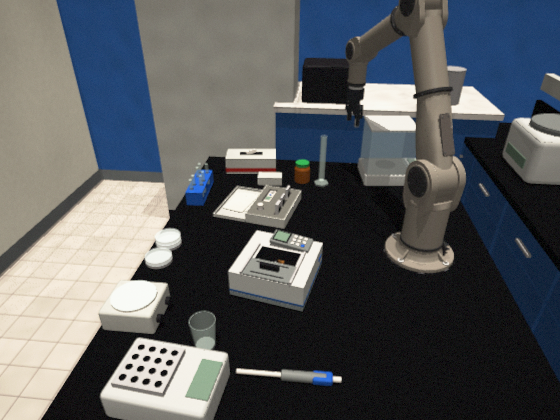

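The top view shows the photometer at about (198,216), with its cover rib at (171,208) and holder at (201,214). The case is at about (352,195), with its standards at about (330,205), (350,209) and (373,214). In the side view both stand clear of the arm.

```bash
python3 - <<'E'
from h import *
W=np.load("top0.npy");W2=np.load("side0.npy")
im=cv2.imread("pics/top0.png")
def rect(W,sl,lo,hi):
    P=W[sl].reshape(-1,3);P=P[(P[:,2]>lo)&(P[:,2]<hi)]
    return P,cv2.minAreaRect((P[:,:2]*1000).astype(np.float32))
ph=np.s_[155:275,140:260]; ca=np.s_[115:240,298:412]
for n,sl,lo,hi in(("photo",ph,.085,.13),("deck",ph,.09,.1),("rib",np.s_[185:230,155:190],.113,.13),("cover",np.s_[175:250,150:200],.099,.106),("case",ca,.03,.085),("foam",ca,.033,.045),("std",np.s_[195:225,310:395],.062,.085)):
    P,r=rect(W,sl,lo,hi);print(n,len(P),np.median(P[:,2]),r,P.mean(0))
P,_=rect(W,np.s_[195:225,310:395],.055,.085)
print((P*1000).round().astype(int).tolist())
z=W[...,2]
print(np.nanstd(z[300:320,60:100]),np.nanmedian(z[300:320,60:100]))
a=cv2.resize(im[150:270,145:265],None,fx=4.5,fy=4.5,interpolation=cv2.INTER_CUBIC)
b=cv2.resize(im[175:240,300:400],None,fx=4,fy=4,interpolation=cv2.INTER_CUBIC)
b=im[115:240,300:408];b=cv2.resize(b,None,fx=2.4,fy=540/125,interpolation=cv2.INTER_CUBIC)
cv2.imwrite("pics/c1.png",np.hstack([a,b])[:600,:800])
E
```

```text
photo 5693 0.09955954085554682 ((479.01434326171875, 204.6429443359375), (231.58505249023438, 230.3714141845703), 77.64481353759766) [0.47692872 0.20328418 0.10194547]
deck 2895 0.09580225992574658 ((479.0207214355469, 204.67214965820312), (231.4513397216797, 230.3714141845703), 77.64481353759766) [0.48257953 0.19808336 0.09579983]
rib 105 0.12175703753380378 ((494.7190856933594, 278.1280822753906), (12.939659118652344, 59.5003547668457), 77.56990051269531) [0.49461779 0.27736059 0.12118336]
cover 1350 0.10245481729041234 ((485.4532165527344, 266.248291015625), (206.9950408935547, 136.35903930664062), 1.1642836332321167) [0.491603   0.27511141 0.10244416]
case 4520 0.03968386747881609 ((540.8082885742188, -235.40951538085938), (250.9994354248047, 163.637451171875), 78.61772155761719) [ 0.54052704 -0.23496713  0.04125873]
foam 4107 0.03946937612875663 ((540.9012451171875, -235.2325439453125), (251.02989196777344, 163.54837036132812), 78.77130889892578) [ 0.54185172 -0.23640059  0.03942104]
std 186 0.07499800965994079 ((505.5209655761719, -231.05325317382812), (172.81375122070312, 12.8
[... 2952 characters left out ...]
 -312, 78], [494, -316, 73], [492, -277, 60], [491, -278, 66], [491, -280, 68], [490, -281, 79], [491, -284, 75], [491, -288, 73], [491, -290, 74], [491, -293, 74], [490, -295, 78], [491, -299, 73], [491, -301, 78], [491, -304, 75], [491, -307, 74], [491, -310, 72], [491, -312, 77], [491, -315, 76], [489, -288, 61], [489, -290, 65], [488, -292, 68], [488, -294, 72], [488, -296, 74], [488, -299, 74], [488, -301, 77], [488, -304, 75], [488, -306, 78], [488, -309, 80], [488, -313, 75], [488, -316, 74], [487, -297, 56], [486, -299, 61], [487, -302, 61], [486, -304, 66], [486, -305, 71], [485, -307, 76], [485, -310, 76], [485, -311, 79], [484, -314, 59]]
0.002389212904717747 0.0003562988142898345
```

View pics/c1.png

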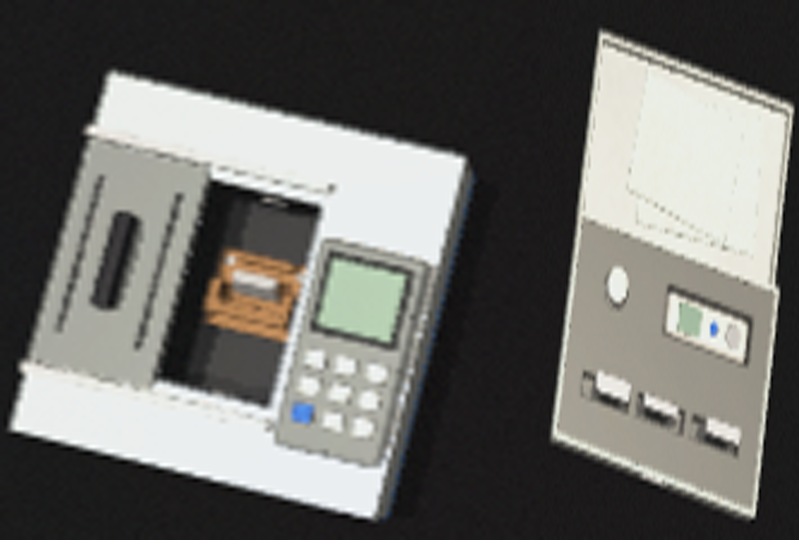

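The crop shows the photometer on the left, with its cover, dark rib, bronze holder and console. On the right are the three standards in their pockets at the front of the case. Next I rectify the plane z=75 mm to get the standards' centres more exactly.

```bash
cat >> h.py <<'E'
def avg(n,k=6):
    D=[get_image(n) for _ in range(k)];d=D[-1]
    d["color"]=np.mean([x["color"] for x in D],0).astype(np.uint8)
    z=np.array([x["range_z"] for x in D]);d["range_z"]=np.nanmedian(np.where(z>0,z,np.nan),0);d["range_z"]=np.nan_to_num(d["range_z"])
    return d
def warp(d,org,yaw,z,xr,yr,s=2.0):
    """rectified plane: rows = local x descending, cols = local y descending (mm), s px/mm"""
    xs=np.arange(xr[1],xr[0],-1/s);ys=np.arange(yr[1],yr[0],-1/s)
    X,Y=np.meshgrid(xs,ys,indexing="ij");c,q=np.cos(yaw),np.sin(yaw)
    P=np.stack([org[0]+c*X-q*Y,org[1]+q*X+c*Y,np.full_like(X,z)],-1).reshape(-1,3)/1000
    K=np.array([[d["fx"],0,d["cx"]],[0,d["fy"],d["cy"]],[0,0,1]])
    p=cv2.projectPoints(P,np.array(d["rvec"],float),np.array(d["tvec"],float),K,None)[0].reshape(X.shape+(2,)).astype(np.float32)
    return cv2.remap(d["color"],p[...,0],p[...,1],cv2.INTER_CUBIC),xs,ys
E
python3 - <<'E'
from h import *
import pickle
ims={n:avg(n,5) for n in("top","side")};pickle.dump(ims,open("ims.pkl","wb"))
C=(540.9,-235.3);P0=(479.0,204.65)
out=[]
for n in ims:
    a,_,_=warp(ims[n],C,-.199,75,(-70,0),(-110,110),1.8)
    b,_,_=warp(ims[n],P0,-.2157,95,(-80,80),(-50,100),1.8)
    b=cv2.resize(b,(a.shape[1],int(b.shape[0])))[:b.shape[0]]
    out.append(np.vstack([a,b[:, :]]))
cv2.imwrite("pics/w1.png",np.hstack(out)[:600,:800])
W=cloud(ims["top"])
for n,z,org,yaw in(("C",75,C,-.199),):
    for nm in ims:
        a,xs,ys=warp(ims[nm],org,yaw,z,(-70,0),(-110,110),2)
        g=cv2.cvtColor(a,cv2.COLOR_BGR2GRAY)
        m=(g>150).astype(np.uint8)
        k,l,st,ce=cv2.connectedComponentsWithStats(m)
        for i in range(1,k):
            if st[i,4]>300: print(nm,st[i],"x",xs[0]-ce[i,1]/2,"y",ys[0]-ce[i,0]/2)
P=W[115:240,298:412].reshape(-1,3)*1000
P=P[(P[:,2]>70)&(P[:,2]<82)];c,q=np.cos(-.199),np.sin(-.199)
L=np.c_[(P[:,0]-C[0])*c+(P[:,1]-C[1])*q,-(P[:,0]-C[0])*q+(P[:,1]-C[1])*c]
for y in(-68,0,68):
    s=L[abs(L[:,1]-y)<34];print(y,len(s),s.min(0),s.max(0),s.mean(0),cv2.minAreaRect(s.astype(np.float32)))
E
```

```text
top [    0     0   372   140 32997] x -37.031245264721036 y 36.18136497257326
top [ 315   54   88   28 2087] x -33.821753713464304 y -69.3112122664111
side [  73    0  190   14 1948] x -2.4032340862423 y 26.085985626283374
side [ 310   36   87   50 2124] x -34.5710922787194 y -63.98540489642184
side [  49   53   97   36 2934] x -35.14604635310157 y 62.53135650988412
side [ 164   59   98   27 2095] x -35.73842482100239 y 3.868496420047734
-68 56 [-40.35584922 -88.70825424] [-30.06562528 -49.00300225] [-35.48807578 -68.88176602] ((-35.200767517089844, -68.85121154785156), (10.078767776489258, 39.70346450805664), 0.42780572175979614)
0 44 [-39.07835096 -13.55782614] [-31.19871165  25.74251783] [-35.47986201   5.86797156] ((-35.13373947143555, 6.097916603088379), (7.78914737701416, 39.309776306152344), 0.21729521453380585)
68 69 [-41.55856331  43.92825877] [-28.08460887  82.70915319] [-35.28032028  63.66564304] ((-34.82432556152344, 63.31303405761719), (38.77408981323242, 13.450126647949219), 89.9224853515625)
```

View pics/w1.png

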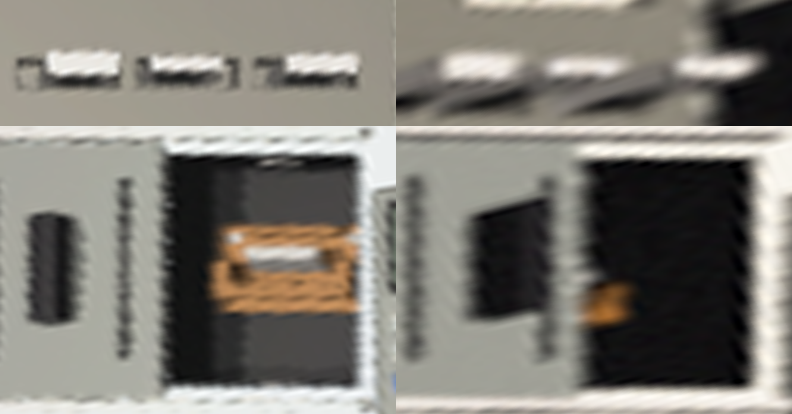

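Emit:
send_rows:
  plan: "0 0 50 0 1; 0 0 50 0 1; 26 34 0 0.103 0; 26 34 0 0.103 -0.18; 26 34 0 0.103 -0.18; 27 34 0 0.103 -0.18; 27 34 0 0.103 -0.18; 27 34 0 0.103 -0.18; 27 34 0 0.103 -0.18; 27 34 0 0.103 -0.18; 27 34 0 0.103 -0.18; 26 33 0 0.102 -0.18; 0 0 -50 0 -0.18; 0 0 -50 0 -0.18; 0 0 0 0 -0.18"

```text
t: 2.48
position: [0.4908, -0.296, 0.3006]
orientation: [-3.134, -0.002, 1.372]
contact_force: [0.3, -0.2, 1.3]
gripper_width: 0.0346
gripper_force: 0.0
```

Emit:
send_rows:
  plan: "2 0 -40 0 -0.18; 0 0 -40 0 -0.18; 0 0 -40 0 -0.18; 0 0 -30 0 -0.18; 0 0 -20 0 -0.18; 0 0 -10 0 -0.18; 0 0 0 0 -0.18"

```text
t: 3.35
position: [0.4956, -0.2973, 0.1249]
orientation: [3.14, 0.0, 1.371]
contact_force: [0.5, -0.6, -0.1]
gripper_width: 0.0349
gripper_force: 0.0
```

Emit:
send_rows:
  plan: "-2 1 -3 0 -0.18; 0 0 0 0 -0.18; 0 0 0 0 -0.18"

```text
t: 3.72
position: [0.4931, -0.2958, 0.1214]
orientation: [3.141, 0.0, 1.372]
contact_force: [0.3, 0.7, 0.2]
gripper_width: 0.0351
gripper_force: 0.0
```

```bash
python3 - <<'E'
from h import *
d=avg("side",3);im=d["color"]
K=np.array([[d["fx"],0,d["cx"]],[0,d["fy"],d["cy"]],[0,0,1]])
p=cv2.projectPoints(np.array([[.4927,-.296,.075]]),np.array(d["rvec"],float),np.array(d["tvec"],float),K,None)[0].ravel().astype(int);print(p,sense()["position"])
d2=avg("top",3);p2=cv2.projectPoints(np.array([[.4927,-.296,.075]]),np.array(d2["rvec"],float),np.array(d2["tvec"],float),np.array([[d2["fx"],0,d2["cx"]],[0,d2["fy"],d2["cy"]],[0,0,1]]),None)[0].ravel().astype(int)
c=lambda im,p:cv2.resize(im[p[1]-40:p[1]+40,p[0]-50:p[0]+50],(400,320),interpolation=cv2.INTER_CUBIC)
cv2.imwrite("pics/g1.png",np.hstack([c(im,p),c(d2["color"],p2)]))
E
```

```text
[287 186] [ 0.49295202 -0.29580625  0.12109361]
```

View pics/g1.png

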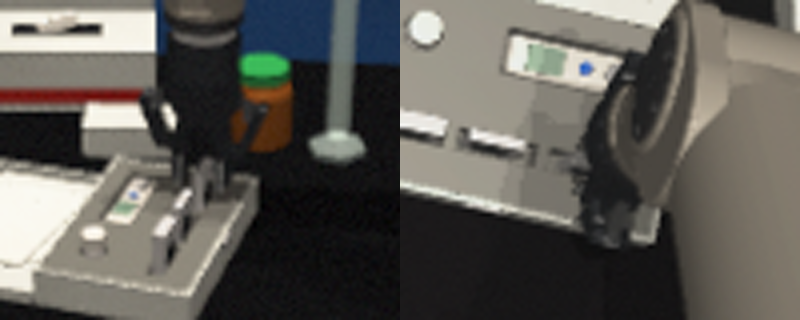

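The side crop shows the fingers on both sides of standard A, clear of the foam and meter. I'll close on it.

Emit:
send_rows:
  plan: "0 0 0 0 -0.4; 0 0 0 0 -0.6; 0 0 0 0 -0.7; 0 0 0 0 -1; 0 0 0 0 -1; 0 0 0 0 -1; 0 0 0 0 -1"

```text
t: 4.9
position: [0.4928, -0.2957, 0.1209]
orientation: [-3.142, -0.0, 1.372]
contact_force: [0.1, -0.4, 0.5]
gripper_width: 0.0093
gripper_force: 60.4
```

Emit:
send_rows:
  plan: "0 0 0 0 -1; 0 0 0 0 -1; 0 0 0 0 -0.18; 0 0 0 0 -0.18; 0 0 0 0 -0.18; 0 0 25 0 -0.18; 0 0 25 0 -0.18; 5 25 0 0 -0.18; 5 25 0 0 -0.18; 5 23 0 0 -0.18; 0 0 0 0 -0.18; 0 0 -25 0 -0.18; 0 0 -15 0 -0.18; 0 0 -10 0 -0.18; 0 0 0 0 -0.18; 0 0 0 0 -0.18"

```text
t: 6.9
position: [0.5082, -0.223, 0.1214]
orientation: [3.141, 0.0, 1.372]
contact_force: [1.1, 0.3, -0.1]
gripper_width: 0.035
gripper_force: 0.0
```

Emit:
send_rows:
  plan: "0 0 0 0 -0.4; 0 0 0 0 -0.6; 0 0 0 0 -0.7; 0 0 0 0 -1; 0 0 0 0 -1; 0 0 0 0 -1; 0 0 0 0 -1; 0 0 0 0 -1"

```text
t: 7.9
position: [0.508, -0.2228, 0.1211]
orientation: [3.141, 0.0, 1.372]
contact_force: [-1.2, 1.0, 3.5]
gripper_width: 0.0065
gripper_force: 62.2
```

Emit:
send_rows:
  plan: "0 0 0 0 -0.18; 0 0 0 0 -0.18; 0 0 0 0 -0.18; 0 0 25 0 -0.18; 0 0 25 0 -0.18; 5 28 0 0 -0.18; 6 28 0 0 -0.18; 0 0 0 0 -0.18; 0 0 -25 0 -0.18; 0 0 -15 0 -0.18; 0 0 -10 0 -0.18; 0 0 0 0 -0.18; 0 0 0 0 -0.5; 0 0 0 0 -0.6; 0 0 0 0 -0.7; 0 0 0 0 -1; 0 0 0 0 -1; 0 0 0 0 -1; 0 0 0 0 -1; 0 0 0 0 -1"

```text
t: 10.4
position: [0.5187, -0.1667, 0.1213]
orientation: [-3.141, 0.0, 1.372]
contact_force: [-3.0, 0.8, 6.5]
gripper_width: 0.0121
gripper_force: 59.0
```

Readings are 6.5, 9.3 and 12.1 mm for B, A and C, so A is the middle one. I'll go back to A and grasp it.

Emit:
send_rows:
  plan: "0 0 0 0 -0.18; 0 0 0 0 -0.18; 0 0 0 0 -0.18; 0 0 25 0 -0.18; 0 0 25 0 -0.18; -6 -33 0 0 -0.18; -7 -32 0 0 -0.18; -7 -32 0 0 -0.18; -6 -32 0 0 -0.18; 0 0 0 0 -0.18; 0 0 -25 0 -0.18; 0 0 -15 0 -0.18; 0 0 -10 0 -0.18; 0 0 0 0 -0.5; 0 0 0 0 -0.7; 0 0 0 0 -1; 0 0 0 0 -1; 0 0 0 0 -1; 0 0 0 0 -1; 0 0 0 0 -1"

```text
t: 12.9
position: [0.4933, -0.2959, 0.1216]
orientation: [3.14, 0.0, 1.372]
contact_force: [-0.3, 0.3, 6.4]
gripper_width: 0.0098
gripper_force: 60.3
```

Emit:
send_rows:
  plan: "0 0 5 0 -1; 0 0 15 0 -1; 0 0 30 0 -1; 0 0 50 0 -1; 0 0 50 0 -1; 0 0 0 0 -1; -1 25 0 -0.001 -1; -1 45 0 -0.002 -1; -1 45 0 -0.002 -1; -1 45 0 -0.002 -1; -1 45 0 -0.002 -1; -1 45 0 -0.002 -1; -1 45 0 -0.002 -1; -1 45 0 -0.001 -1; -1 45 0 -0.001 -1; -1 45 0 -0.001 -1; -2 45 0 -0.001 -1; -2 26 0 0 -1; 0 0 0 0 -1; 0 0 0 0 -1"

```text
t: 15.4
position: [0.4787, 0.2041, 0.2704]
orientation: [-3.141, 0.001, 1.354]
contact_force: [0.3, -0.5, -0.6]
gripper_width: 0.0089
gripper_force: 59.7
```

```bash
python3 - <<'E'
from h import *
import pickle
s=sense();print(s["position"],s["orientation"],s["gripper_width"],s["contact_force"])
d=avg("side",4);d2=avg("top",4);pickle.dump((d,d2),open("held.pkl","wb"))
t=s["position"]
def c(d,z):
    K=np.array([[d["fx"],0,d["cx"]],[0,d["fy"],d["cy"]],[0,0,1]])
    p=cv2.projectPoints(np.array([[t[0],t[1],z]]),np.array(d["rvec"],float),np.array(d["tvec"],float),K,None)[0].ravel().astype(int)
    print(p);return cv2.resize(d["color"][p[1]-40:p[1]+40,p[0]-40:p[0]+40],(400,400),interpolation=cv2.INTER_CUBIC)
cv2.imwrite("pics/held.png",np.hstack([c(d,t[2]-.08),c(d2,t[2]-.08)]))
E
```

```text
[0.47873239 0.20412645 0.27044375] [-3.14095172e+00  1.39264856e-03  1.35409217e+00] 0.008903477811711654 [ 0.26193653 -0.46955256 -0.61063375]
[276 230]
[190 210]
```

View pics/held.png

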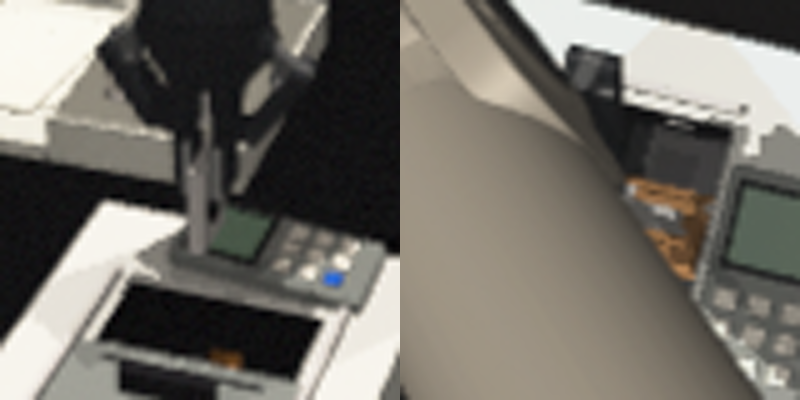

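The crop shows the standard held upright above the compartment. I'll measure its +y edge, and the photometer, in the side camera's own depth.

```bash
python3 - <<'E'
from h import *
import pickle
d,d2=pickle.load(open("held.pkl","rb"));ims=pickle.load(open("ims.pkl","rb"))
org=np.array([479,204.65]);yaw=-.2157;c,q=np.cos(yaw),np.sin(yaw)
def loc(d):
    W=cloud(d)*1000;L=W.copy();X=W[...,0]-org[0];Y=W[...,1]-org[1]
    L[...,0]=c*X+q*Y;L[...,1]=-q*X+c*Y;return L
L=loc(d)
m=(abs(L[...,0])<12)&(abs(L[...,1])<45)&(L[...,2]>168)&(L[...,2]<192)
P=L[m];print("held",len(P),np.percentile(P,[5,25,50,75,95],axis=0).round(1))
e=P[P[:,1]>8];print("edge",len(e),e.mean(0),e.std(0)/len(e)**.5, e[:,0].min(),e[:,0].max())
for n in("side","top"):
    L=loc(ims[n]);m=(abs(L[...,0])<140)&(abs(L[...,1])<140)&(L[...,2]>91)&(L[...,2]<125)
    P=L[m];print(n,cv2.minAreaRect(P[:,:2].astype(np.float32)),np.median(P[:,2]))
    m=(abs(L[...,0])<70)&(abs(L[...,1]-0)<140)&(L[...,2]>20)&(L[...,2]<80)&(L[...,1]>105)
    P=L[m];print(" +y face",len(P),P[:,1].mean() if len(P) else 0,np.median(P[:,1]) if len(P) else 0)
    m=(abs(L[...,0])<35)&(abs(L[...,1]-76)<14)&(L[...,2]>112)&(L[...,2]<130)
    P=L[m];print(" rib",P.min(0),P.max(0),P.mean(0))
# bronze holder in top image
a,xs,ys=warp(ims["top"],org,yaw,61.5,(-60,60),(-45,45),2)
h=cv2.cvtColor(a,cv2.COLOR_BGR2HSV);m=cv2.inRange(h,(5,100,70),(25,255,255))
r=np.where(m.sum(1)>255*15)[0];cc=np.where(m.sum(0)>255*6)[0]
print("bronze x",xs[r[0]],xs[r[-1]],"y",ys[cc[0]],ys[cc[-1]])
cv2.imwrite("pics/hold.png",cv2.resize(a,None,fx=3,fy=2.4))
E
```

```text
held 44 [[ -6.5 -12.7 170.4]
 [ -5.8   4.  174.1]
 [ -5.5  15.2 180. ]
 [ -1.2  19.3 186.4]
 [  2.2  20.2 190.5]]
edge 28 [ -2.42455989  18.03999389 180.72744309] [0.5936004  0.48329245 1.30865632] -6.985738477620397 2.360025793561922
side ((-2.7173309326171875, 0.983489990234375), (232.98736572265625, 230.78199768066406), 89.89273071289062) 99.37766238747034
 +y face 695 115.32985202821212 115.27588389042083
 rib [-32.44261907  70.72367117 112.01953738] [ 26.50107268  84.6736926  122.5751288 ] [ -4.24732211  79.46890745 118.08505913]
top ((-0.224822998046875, 0.1576690673828125), (231.37779235839844, 230.19857788085938), 89.89073181152344) 99.94287775379863
 +y face 0 0 0
 rib [-30.21920347  69.31727332 112.1260125 ] [ 29.28322983  81.65692513 124.38683481] [ -0.94480967  74.22494336 120.74964062]
bronze x 27.5 -22.5 y 28.5 -27.5
```

View pics/hold.png

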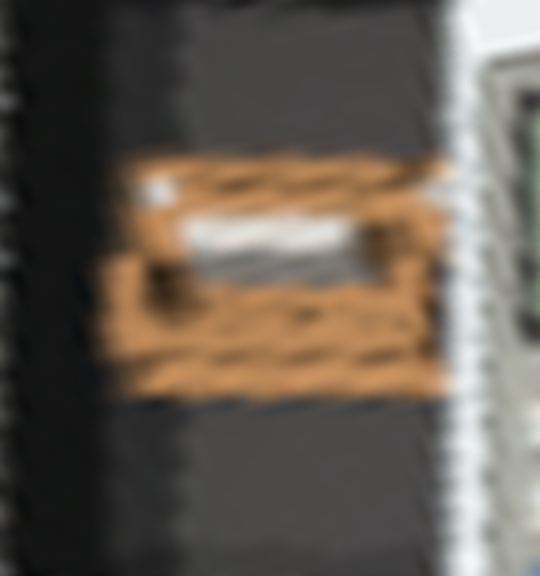

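Emit:
send_rows:
  plan: "2 0 -20 0 -1; 0 0 -25 0 -1; 0 0 -20 0 -1; 0 0 -15 0 -1; 0 0 0 0 -1; 0 0 0 0 -1; 0 0 0 0 -1"

```text
t: 16.68
position: [0.4813, 0.2055, 0.1917]
orientation: [3.14, -0.001, 1.355]
contact_force: [-0.1, 0.1, -0.6]
gripper_width: 0.0096
gripper_force: 59.7
```

Emit:
send_rows:
  plan: "-0.5 -0.8 -5 0 -1; 0 0 -5 0 -1; 0 0 -5 0 -1; 0 0 0 0 -1; 0 0 0 0 -1"

```text
t: 17.3
position: [0.4804, 0.2045, 0.1759]
orientation: [-3.142, -0.0, 1.355]
contact_force: [0.4, 0.2, -1.0]
gripper_width: 0.0095
gripper_force: 59.7
```

Now I lower slowly past the top of the guides (expected at TCP z 0.166).

Emit:
send_rows:
  plan: "0 0 -3 0 -1; 0 0 -3 0 -1; 0 0 -2 0 -1; 0 0 -2 0 -1; 0 0 -1 0 -1; 0 0 0 0 -1; 0 0 0 0 -1"

```text
t: 18.18
position: [0.4802, 0.2045, 0.1649]
orientation: [-3.141, 0.0, 1.355]
contact_force: [-1.3, -0.2, -0.9]
gripper_width: 0.0091
gripper_force: 59.5
```

Emit:
send_rows:
  plan: "0 0 -1 0 -1; 0 0 -1 0 -1; 0 0 0 0 -1; 0 0 0 0 -1"

```text
t: 18.68
position: [0.4803, 0.2046, 0.1629]
orientation: [-3.142, -0.0, 1.355]
contact_force: [-2.0, 0.3, 0.0]
gripper_width: 0.0089
gripper_force: 59.7
```

Emit:
send_rows:
  plan: "0 0 -1 0 -1; 0 0 -1 0 -1; 0 0 -1 0 -1; 0 0 0 0 -1; 0 0 0 0 -1"

```text
t: 19.3
position: [0.4803, 0.2044, 0.1598]
orientation: [-3.141, 0.0, 1.355]
contact_force: [-2.7, 1.2, 0.6]
gripper_width: 0.0092
gripper_force: 59.7
```

Emit:
send_rows:
  plan: "-0.5 0.1 0 0 -1; 0 0 0 0 -1; -0.5 0.1 0 0 -1; 0 0 0 0 -1; 0 0 0 0 -1"

```text
t: 19.92
position: [0.4794, 0.2046, 0.1599]
orientation: [-3.142, 0.0, 1.355]
contact_force: [-2.3, 1.1, -0.4]
gripper_width: 0.0099
gripper_force: 59.5
```

Emit:
send_rows:
  plan: "-0.5 0.1 0 0 -1; 0 0 0 0 -1; -0.5 0.1 0 0 -1; 0 0 0 0 -1; 0 0 0 0 -1"

```text
t: 20.55
position: [0.4784, 0.2048, 0.1599]
orientation: [3.142, 0.0, 1.355]
contact_force: [-1.2, 1.1, -1.9]
gripper_width: 0.0097
gripper_force: 59.5
```

Emit:
send_rows:
  plan: "-0.5 0.1 0 0 -1; 0 0 0 0 -1; -0.3 0.1 0 0 -1; 0 0 0 0 -1; 0 0 0 0 -1"

```text
t: 21.18
position: [0.4778, 0.205, 0.16]
orientation: [3.141, -0.0, 1.355]
contact_force: [-0.3, 0.3, -0.4]
gripper_width: 0.0095
gripper_force: 59.5
```

Emit:
send_rows:
  plan: "-0.5 0.1 0 0 -1; 0 0 0 0 -1; 0 0 0 0 -1"

```text
t: 21.55
position: [0.4772, 0.2051, 0.1599]
orientation: [3.141, -0.0, 1.355]
contact_force: [0.5, -0.9, -0.4]
gripper_width: 0.0094
gripper_force: 59.4
```

Emit:
send_rows:
  plan: "-0.5 0.1 0 0 -1; 0 0 0 0 -1; -0.3 0 0 0 -1; 0 0 0 0 -1; 0 0 0 0 -1"

```text
t: 22.18
position: [0.4769, 0.2052, 0.16]
orientation: [3.141, -0.001, 1.354]
contact_force: [6.0, -0.9, -3.3]
gripper_width: 0.0094
gripper_force: 59.0
```

Emit:
send_rows:
  plan: "0.4 0 -1 0 -1; 0 0 -2 0 -1; 0 0 -2 0 -1; 0 0 -2 0 -1; 0 0 0 0 -1; 0 0 0 0 -1"

```text
t: 22.92
position: [0.4771, 0.2056, 0.1531]
orientation: [3.141, -0.001, 1.355]
contact_force: [5.1, 0.8, 2.1]
gripper_width: 0.0095
gripper_force: 60.0
```

Emit:
send_rows:
  plan: "0.2 -0.1 -1 0 -1; 0 0 -2 0 -1; 0 0 -2 0 -1; 0 0 -2 0 -1; 0 0 0 0 -1; 0 0 0 0 -1"

```text
t: 23.68
position: [0.4771, 0.2052, 0.1458]
orientation: [3.141, -0.0, 1.355]
contact_force: [4.7, 0.3, 1.8]
gripper_width: 0.0093
gripper_force: 59.9
```

Emit:
send_rows:
  plan: "0 0 -1 0 -1; 0 0 -1 0 -1; 0 0 -1 0 -1; 0 0 -1 0 -1; 0 0 -1 0 -1; 0 0 0 0 -1; 0 0 0 0 -1"

```text
t: 24.55
position: [0.4771, 0.2051, 0.1409]
orientation: [3.141, -0.0, 1.355]
contact_force: [5.2, -0.8, 3.1]
gripper_width: 0.0096
gripper_force: 60.4
```

Emit:
send_rows:
  plan: "0 0 -0.5 0 -1; 0 0 -0.5 0 -1; 0 0 -0.5 0 -1; 0 0 0 0 -1; 0 0 0 0 -1"

```text
t: 25.18
position: [0.4771, 0.2051, 0.1395]
orientation: [3.141, -0.0, 1.355]
contact_force: [4.7, -0.2, 5.5]
gripper_width: 0.0091
gripper_force: 60.5
```

Emit:
send_rows:
  plan: "0 0 -0.5 0 -1; 0 0 0 0 -1; 0 0 -0.5 0 -1; 0 0 0 0 -1; 0 0 0 0 -1"

```text
t: 25.8
position: [0.4771, 0.2052, 0.1395]
orientation: [3.141, 0.0, 1.354]
contact_force: [2.4, -2.6, 16.9]
gripper_width: 0.0096
gripper_force: 62.3
```

Force rose to 17 N with no further movement, so it's home. I'll take the load off, release and rise.

Emit:
send_rows:
  plan: "0.2 0 0.8 0 -1; 0 0 0 0 -1; 0 0 0 0 -0.5; 0 0 0 0 -0.18; 0 0 0 0 -0.18; 0 0 0 0 -0.18; 0 0 10 0 -0.18; 0 0 30 0 -0.18; 0 0 40 0 -0.18; 0 0 40 0 -0.18; 0 0 0 0 -1; 0 0 0 0 -1; 0 0 0 0 -1; 0 0 0 0 -1"

```text
t: 27.55
position: [0.4767, 0.205, 0.2583]
orientation: [-3.14, 0.001, 1.355]
contact_force: [-0.3, 0.4, 0.0]
gripper_width: -0.0001
gripper_force: 0.0
```

```bash
python3 - <<'E'
from h import *
s=sense();t=s["position"];print(t,s["gripper_width"])
d=avg("side",4);d2=avg("top",4)
org=np.array([479,204.65]);yaw=-.2157;c,q=np.cos(yaw),np.sin(yaw)
W=cloud(d)*1000;X=W[...,0]-org[0];Y=W[...,1]-org[1];x=c*X+q*Y;y=-q*X+c*Y;z=W[...,2]
m=(abs(x)<20)&(abs(y)<30)&(z>55)&(z<125);print(np.c_[x[m],y[m],z[m]].round(0).astype(int).tolist())
def cr(d,z):
    K=np.array([[d["fx"],0,d["cx"]],[0,d["fy"],d["cy"]],[0,0,1]])
    p=cv2.projectPoints(np.array([[.479,.205,z]]),np.array(d["rvec"],float),np.array(d["tvec"],float),K,None)[0].ravel().astype(int)
    return cv2.resize(d["color"][p[1]-40:p[1]+40,p[0]-40:p[0]+40],(400,400),interpolation=cv2.INTER_CUBIC)
cv2.imwrite("pics/seat.png",np.hstack([cr(d,.09),cr(d2,.09)]))
E
```

```text
[0.47668058 0.20495421 0.25830185] -5.517429567930559e-05
[[1, -13, 93], [-1, -16, 91], [-5, -16, 92], [-8, -18, 92], [2, -7, 93], [-1, -9, 92], [-4, -10, 92], [-7, -11, 92], [-7, -19, 87], [0, -2, 93], [-2, -5, 92], [-5, -5, 92], [-8, -7, 91], [-7, -18, 83], [2, 2, 92], [-2, 4, 94], [-4, 0, 92], [-6, -1, 91], [-8, -7, 88], [-8, -18, 80], [0, 8, 93], [-2, 5, 91], [-6, 6, 93], [-8, 3, 91], [-8, -8, 83], [-7, -19, 75], [2, 13, 92], [-1, 12, 92], [-4, 10, 91], [-7, 9, 92], [-8, 2, 87], [-8, -6, 81], [-7, -19, 71], [0, 18, 92], [-3, 17, 92], [-6, 16, 92], [-7, 10, 88], [-8, 3, 84], [-7, -9, 75], [-8, -17, 68], [14, -13, 62], [-1, 19, 90], [-4, 21, 92], [-7, 20, 91], [-8, 11, 85], [-8, 2, 78], [-8, -7, 72], [-8, -17, 64], [-10, -22, 61], [-13, -23, 61], [-15, -26, 60], [-1, 20, 86], [-4, 19, 87], [-7, 20, 88], [-7, 10, 80], [-8, 4, 77], [-8, -7, 68], [-8, -17, 61], [-11, -18, 61], [-14, -20, 60], [-16, -23, 58], [-8, -8, 64], [-9, -13, 60], [-13, -12, 62], [-15, -15, 60]]
```

View pics/seat.png

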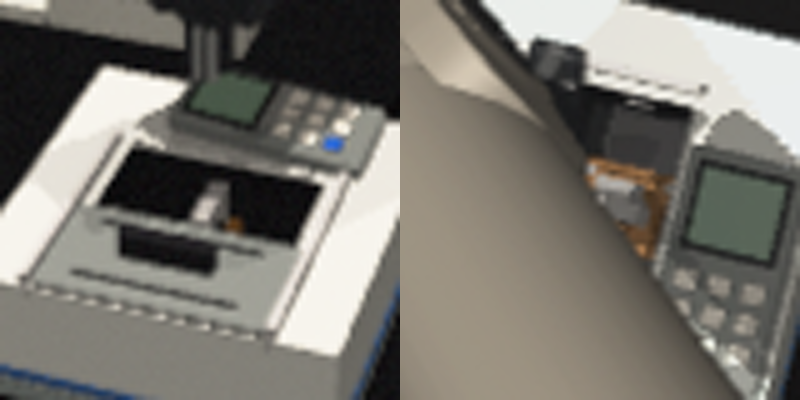

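The crops show the standard upright against the wall, its top at about 92–93 mm, flush below the deck. Next I go behind the rib with shut fingers.

Emit:
send_rows:
  plan: "6 27 0 0 -1; 7 27 0 0 -1; 7 27 0 0 -1; 6 26 0 0 -1; 0 0 0 0 -1; 0 0 -30 0 -1; 0 0 -30 0 -1; 0 0 -14 0 -1; 0 0 -4 0 -1; 0 0 0 0 -1; 0 0 0 0 -1"

```text
t: 29.32
position: [0.5035, 0.3125, 0.1823]
orientation: [3.14, -0.001, 1.355]
contact_force: [0.5, -0.3, -0.4]
gripper_width: -0.0004
gripper_force: 0.0
```

Emit:
send_rows:
  plan: "0 0 -2 0 -1; -1 -5 0 0 -1; -1 -5 0 0 -1; -1.1 -4.9 0 0 -1; -1.1 -4.9 0 0 -1; -1.1 -4.9 0 0 -1; -1.1 -4.9 0 0 -1; -1.1 -4.9 0 0 -1; 0 0 0 0 -1"

```text
t: 30.45
position: [0.4955, 0.2768, 0.1792]
orientation: [-3.141, 0.001, 1.354]
contact_force: [0.6, 0.6, 0.2]
gripper_width: 0.0002
gripper_force: 0.1
```

```bash
python3 - <<'E'
from h import *
d=avg("side",4)
org=np.array([479,204.65]);yaw=-.2157;c,q=np.cos(yaw),np.sin(yaw)
W=cloud(d)*1000;X=W[...,0]-org[0];Y=W[...,1]-org[1];x=c*X+q*Y;y=-q*X+c*Y;z=W[...,2]
m=(abs(abs(x+3)-24)<6)&(y>0)&(y<110)&(z>110)&(z<126);print("rib",np.median(y[m]),y[m].min(),y[m].max())
m=(abs(x+3)<12)&(y>20)&(y<120)&(z>112)&(z<200)
for a in range(112,180,8):
    k=m&(z>a)&(z<a+8);print(a,k.sum(),y[k].max() if k.any() else 0,x[k].min() if k.any() else 0,x[k].max() if k.any() else 0)
cv2.imwrite("pics/push.png",cv2.resize(d["color"][180:310,200:340],(560,520),interpolation=cv2.INTER_CUBIC))
E
```

```text
rib 62.26031397451062 52.370112105151684 64.72404609353934
112 19 86.33049778122424 -13.16337305114012 8.776750048886836
120 21 86.55502930527572 -14.120775172691639 8.958190244930869
128 20 85.77556594584448 -13.461989949254843 8.669283514047958
136 19 86.24467472887791 -13.6580357069892 8.470361171168946
144 12 88.26922307369975 -13.088127201746214 6.6790384682154915
152 27 87.8779975100852 -14.622238100834661 8.80935122561505
160 16 87.48997940646098 -14.603963915348382 8.873280922611485
168 15 92.15966730600866 -14.956952937539391 7.073766393857923
176 17 93.40235809480342 -14.771485671423523 7.197461271659936
```

View pics/push.png

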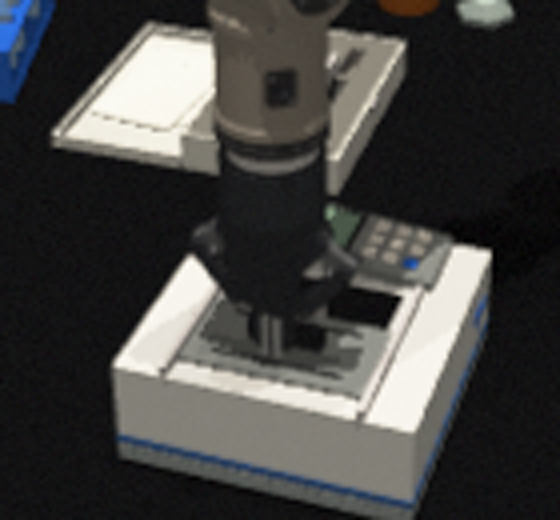

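The crop shows the fingers behind the rib, and the rib has moved about 18 mm, so pushing works. I carry on.

Emit:
send_rows:
  plan: "-1 -4.4 0 0 -1; -1 -4.4 0 0 -1; -1 -4.4 0 0 -1; -1 -4.4 0 0 -1; -1 -4.4 0 0 -1; -1 -4.4 0 0 -1; -1 -4.4 0 0 -1; -1 -4.4 0 0 -1; -1 -4.4 0 0 -1; -1 -4.4 0 0 -1; -0.7 -2.9 0 0 -1"

```text
t: 32.02
position: [0.4849, 0.2304, 0.1793]
orientation: [3.141, 0.0, 1.355]
contact_force: [1.2, 1.6, -1.7]
gripper_width: 0.0002
gripper_force: 1.3
```

Emit:
send_rows:
  plan: "-0.4 -2 0 0 -1; -0.4 -2 0 0 -1; -0.4 -2 0 0 -1; -0.2 -1 0 0 -1; 0 0 0 0 -1"

```text
t: 32.65
position: [0.4834, 0.2236, 0.1792]
orientation: [-3.142, 0.0, 1.355]
contact_force: [0.5, 1.6, -0.5]
gripper_width: 0.0001
gripper_force: 0.9
```

Emit:
send_rows:
  plan: "-0.2 -1 0 0 -1; -0.2 -1 0 0 -1; 0 0 0 0 -1"

```text
t: 33.02
position: [0.483, 0.2217, 0.1792]
orientation: [-3.142, 0.0, 1.355]
contact_force: [0.8, 2.0, -0.9]
gripper_width: 0.0003
gripper_force: 1.0
```

Emit:
send_rows:
  plan: "-0.2 -0.5 0 0 -1; -0.1 -0.5 0 0 -1; -0.1 -0.5 0 0 -1; 0 0 0 0 -1"

```text
t: 33.52
position: [0.4829, 0.2213, 0.1793]
orientation: [3.141, -0.002, 1.355]
contact_force: [2.4, 5.5, -3.8]
gripper_width: -0.0001
gripper_force: 3.0
```

Emit:
send_rows:
  plan: "-0.1 -0.5 0 0 -1; -0.1 -0.5 0 0 -1; 0 0 0 0 -1; 0 0 0 0 -1"

```text
t: 34.02
position: [0.4828, 0.2212, 0.1793]
orientation: [3.141, -0.004, 1.356]
contact_force: [3.4, 7.8, -7.0]
gripper_width: -0.0001
gripper_force: 4.2
```

It's at the stop. I back off, rise and move aside for a check.

Emit:
send_rows:
  plan: "1 4 0 0 -1; 2 8 0 0 -1; 0 0 30 0 -1; 0 0 50 0 -1; 0 0 50 0 -1; 0 -40 0 0 -1; 0 -50 0 0 -1; 0 -50 0 0 -1; 0 -50 0 0 -1; 0 -30 0 0 -1; 0 0 0 0 -1; 0 0 0 0 -1"

```text
t: 35.52
position: [0.4855, 0.012, 0.3093]
orientation: [-3.141, -0.0, 1.355]
contact_force: [1.0, -0.3, -0.0]
gripper_width: 0.0001
gripper_force: 0.0
```

```bash
python3 - <<'E'
from h import *
d=avg("side",4);d2=avg("top",4)
org=np.array([479,204.65]);yaw=-.2157;c,q=np.cos(yaw),np.sin(yaw)
for e in(d,d2):
    W=cloud(e)*1000;X=W[...,0]-org[0];Y=W[...,1]-org[1];x=c*X+q*Y;y=-q*X+c*Y;z=W[...,2]
    m=(abs(x)<28)&(abs(y)<30)&(z>112)&(z<126);print("rib",m.sum(),y[m].min(),y[m].max(),y[m].mean())
print(sense()["position"])
cv2.imwrite("pics/end.png",np.hstack([cv2.resize(d["color"][160:310,180:340],(400,375)),cv2.resize(d2["color"][115:275,140:411],(400,375))]))
E
```

```text
rib 70 -3.1568832034819367 9.116114455501517 3.906774163377849
rib 101 -6.639142972177638 6.019595182661705 -1.3510898631094934
[0.48549078 0.01170835 0.30919519]
```

View pics/end.png

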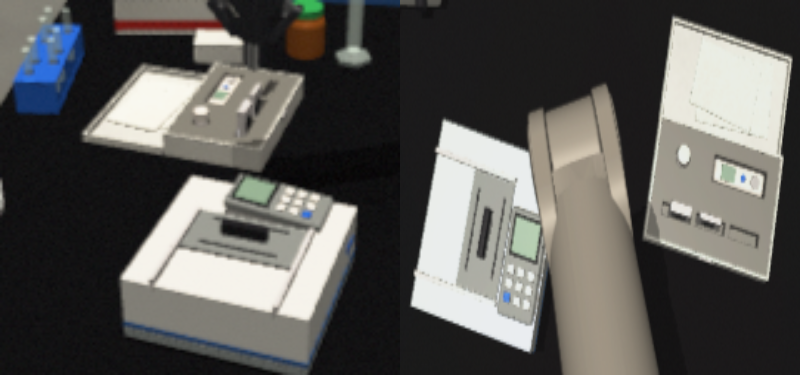

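The final picture shows the cover closed with its rib centred at y ≈ 0, and the other two standards still upright in the case. The arm is clear of everything.

```bash
python3 -c "
from rig import hand_in;print(hand_in())"
```

```text
the job is handed in; nothing more can be done
None
```

The job is handed in: the 10.5 mm standard (the one from pocket A) is fully home in the holder, the cover is closed against its stop, and the other two standards are still in the case.

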